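# Unpile the sewing notions and set each on its coaster

## Task

The sewing notions have been left in two piles on the work table. Take the piles apart and lay the place out for work again: set the blue box, the red box, the green tin, the yellow tin and the white thread reel each upright in the middle of the coaster of its own colour, and let go of it. Let none of them topple over on the way.

Things in the scene. Friction and masses are not known exactly. Their poses are not given: they have to be found in the camera images.
- blue_box: blue square pin box with lid closed, thin white seam line round it, flat top, 64 x 64 mm and 30 mm high, about 160 g; lowest in its pile, standing on the table at the start. Origin: centre of its underside; z up, x and y square to its side faces.
- red_box: red square pin box with lid closed, thin white seam line round it, flat top, 64 x 64 mm and 30 mm high, about 160 g; lowest in its pile, standing on the table at the start. Origin: centre of its underside; z up, x and y square to its side faces.
- green_tin: green round lidded tin with thin steel bands, flat top, 50 mm diameter, 28 mm high, about 100 g; at the start it stands on one of the two boxes (either one); the reel stands on it. Origin: centre of its underside; z is its axis, up.
- yellow_tin: yellow round lidded tin with thin steel bands, flat top, 50 mm diameter, 28 mm high, about 100 g; at the start it stands on one of the two boxes (either one), with nothing on it. Origin: centre of its underside; z is its axis, up.
- white_reel: white reel of thread, upright straight-sided cylinder 34 mm diameter, 42 mm high, small black dot in its top, about 50 g; at the start it stands on the green tin. Origin: centre of its underside; z is its axis, up.
- blue_coaster: blue square coaster on a slightly wider wooden foot, fixed to the table: 98 x 98 mm overall, coloured top 90 x 90 mm, flat, 7 mm thick. Origin: centre of its underside, on the table (top face 7 mm above); x and y square to its sides.
- red_coaster: red square coaster on a slightly wider wooden foot, fixed to the table: 98 x 98 mm overall, coloured top 90 x 90 mm, flat, 7 mm thick. Origin: centre of its underside, on the table (top face 7 mm above); x and y square to its sides.
- green_coaster: green round coaster on a slightly wider wooden foot, fixed to the table: 88 mm diameter overall, coloured top 80 mm diameter, flat, 7 mm thick. Origin: centre of its underside, on the table (top face 7 mm above).
- yellow_coaster: yellow round coaster on a slightly wider wooden foot, fixed to the table: 88 mm diameter overall, coloured top 80 mm diameter, flat, 7 mm thick. Origin: centre of its underside, on the table (top face 7 mm above).
- white_coaster: white round coaster on a slightly wider wooden foot, fixed to the table: 74 mm diameter overall, coloured top 66 mm diameter, flat, 7 mm thick. Origin: centre of its underside, on the table (top face 7 mm above).
Not all that is in view belongs to the job. What is shaped like the green_coaster but black or pink is not meant.

How it is judged:
At the end, for the whole second after the job is handed in: Each of the five things stands upright (within 0.1 rad) on the top of the coaster of its own colour, its centre within 15 mm of the coaster's centre, its underside within 3 mm of the coaster's top face, released and at rest (horizontal distance between blue_box and blue_coaster below 0.015 m and z of blue_box in the frame of blue_coaster between 0.004 and 0.01 m and angle between each of blue_box, red_box, green_tin, yellow_tin, white_reel's own z axis and vertical below 0.1 rad and linear speed of each of blue_box, red_box, green_tin, yellow_tin, white_reel below 0.02 m/s and angular speed of each of blue_box, red_box, green_tin, yellow_tin, white_reel below 0.2 rad/s and horizontal distance between red_box and red_coaster below 0.015 m and z of red_box in the frame of red_coaster between 0.004 and 0.01 m and horizontal distance between green_tin and green_coaster below 0.015 m and z of green_tin in the frame of green_coaster between 0.004 and 0.01 m and horizontal distance between yellow_tin and yellow_coaster below 0.015 m and z of yellow_tin in the frame of yellow_coaster between 0.004 and 0.01 m and horizontal distance between white_reel and white_coaster below 0.015 m and z of white_reel in the frame of white_coaster between 0.004 and 0.01 m); the robot touches nothing.
It fails at once if the blue box topples (leans more than 0.8 rad) (angle between blue_box's own z axis and vertical above 0.8 rad).
It fails at once if the red box topples (leans more than 0.8 rad) (angle between red_box's own z axis and vertical above 0.8 rad).
It fails at once if the green tin topples (leans more than 0.8 rad) (angle between green_tin's own z axis and vertical above 0.8 rad).
It fails at once if the yellow tin topples (leans more than 0.8 rad) (angle between yellow_tin's own z axis and vertical above 0.8 rad).
It fails at once if the white reel topples (leans more than 0.8 rad) (angle between white_reel's own z axis and vertical above 0.8 rad).
It also fails if it takes over 138 s, if anything falls off the work surface, if the arm or the gripper's body presses on something with over 40 N, if the wrist force passes 120 N, or if a joint passes its speed limit or range.

## Robot

A 6-joint arm with a two-finger parallel gripper is mounted at the origin on the work surface. World frame = base frame: x ahead of the robot, y to its left, z up, the work surface at z = 0. Lengths are in m, angles in rad, forces in N, time in s.
With the tool pointing down it reaches from about 0.35 to 0.85 m from the base axis. Payload 8.1 kg.
Tool frame: the origin (TCP) lies midway between the tips of the shut fingers; the grasp point (between the pads) lies behind it (arm.tcp_to_grasp is the z of the grasp point in the tool frame, in m); z points along the fingers, y is the line along which they close (so a half turn about z gives the same grasp; the last joint's range is limited). The gripper opens to 93 mm and grips with 3 to 60 N. Pads are 15 mm wide; open, the fingers measure 128 mm over their backs; the gripper's body (75 mm by 188 mm) begins 65 mm behind the grasp point.
Start: joints at [1.078, 0.13, 1.488, -0, 1.523, -0.085], TCP at [0.238, 0.551, 0.219] pointing down, gripper open.
Joint ranges: [-2.96, 2.96], [-0.89, 2.26], [0.02, 2.5], [-1.34, 4.48], [0, 2.73], [-2.66, 2.66]. Speed limits (rad/s): [2.39, 2.39, 2.79, 3.14, 3.14, 3.14].

## Interface

Orientations are given as a rotation vector (axis times angle).
In Python, from station import arm, cams gives the robot as it stands.
- The arm moves only by the tool arm_command, never from a script. Its argument "plan" is a list of rows, each a list of 7 numbers: the turn, a rotation vector about the tool's x, y, z in rad, then the shift along the tool's x, y, z in cm, then the finger opening in cm, from 0 to 9.3. A call has 1 to 8 rows; each row shifts and turns the commanded pose from where the row before left it, along the tool's axes as they then stand; what a row does not reach is not made up. A row lasts 1/10 s, in which the tool goes at most 50 mm and 8.59 degrees, less where a joint would pass 70% of its speed; a pose out of reach is approached as far as the arm can. A call is refused whole if a number of a shift passes 5 or a number of a turn 0.15, either way. A call with a gripper value outside its range is refused whole. The fingers move at their own pace and stop on an object; "squeeze" is the grip in N (left out, the last holds). Time passes only in rows, so rows that do not move let the fingers close. It gives the time, the measured TCP pose, the force, the opening and the grip force at its end, in the units of the state.
- arm.state(): the state, without advancing time (a new reading comes with each control period).
- cams.read_camera(name): name is "scene" or "side" or "wrist"; returns a dict with "frame" (480x640x3 uint8, red, green, blue), "intrinsics" (3x3 intrinsics, pixels), "xyz" and "orientation" of the camera in the world. Camera axes: x right, y down, z forward; pixel columns grow to the right and rows downward; lengths in m; the calibration is good to about 2 mm. A picture is of the moment at which its call begins. There is no depth.
- arm.sign_off(): hands the job in; it is judged then, once.
Trained networks look in a picture, given as the dict that the camera call returned (one of the last four; its "shot" number tells which), for a name from the list of things; names that differ only in an ending like _2 or _b are one class to them, and where a whole thing is asked for, a point or a joint stands for the part that bears it (a point fixed in the world has none). Each returns a list of dicts, best first, with "score" (0 to 1); they miss things now and then, are a little off and sometimes report something else, mostly with a low value. They report only what shows in the picture. A call takes as long as a camera call. They do not tell look-alikes from the thing itself.
- cams.masks_of(picture, label): "pixels" (480x640 bool, what is visible of it) and "box" ([centre column, centre row, width, height] in pixels, round what is visible of it).
- cams.landmark_of(picture, label): "point" ([column, row] in pixels: a listed point, or the origin of a listed thing).
The state is a dict: "time": time; "joint_pos": joint angles; "dq": joint speeds; "tau": joint torques, N m; "tool_pos": TCP position; "tool_rot": TCP orientation; "contact_force": force on the tool from outside, world axes, zero at the start; "torque": the same for the moment, N m; "finger_gap": opening from 0.0 (shut) to 1.0 (fully open); "grasp_force": force on a finger pad.
Only numpy, scipy, OpenCV 4.12 (cv2) and the standard library are available. Lean on these libraries where they do the work, as an engineer would, in place of code of your own. Each camera call takes 0.05 s, during which the arm holds its last target. There are 200 camera calls.

## Working session

There is one attempt and no reset: what is moved stays moved. The work goes in short steps, Python scripts to look and compute and a tool call to move; the robot and the scene stay as the last step left them, time stands still between calls to the robot, and variables do not carry over. Pictures are saved under pics/ and viewed, at most 14 in all, crops included, and the job is handed in when it is done.

Besides the shell and the picture viewer there is one more tool, called after "Request:" by a JSON object that holds its "fn" and its "kwargs". arm_command: Moves the arm, as the interface text tells. Its arguments: {"type":"object","properties":{"plan":{"type":"array","items":{"type":"array","items":{"type":"number"}}},"squeeze":{"type":"number"}},"required":["plan"]}

```bash
ls; mkdir -p pics; cat > h.py <<'E'
import numpy as np, cv2
from scipy.spatial.transform import Rotation as R
from station import arm, cams
def rot(o):
    o=np.array(o,float)
    if o.shape==(3,3): return o
    return R.from_rotvec(o).as_matrix() if o.size==3 else R.from_quat(o).as_matrix()
def ray(p,uv,z):
    d=rot(p["orientation"])@np.linalg.inv(p["intrinsics"])@np.array([uv[0],uv[1],1.])
    o=np.array(p["xyz"]); return o+d*(z-o[2])/d[2]
def proj(p,X):
    c=rot(p["orientation"]).T@(np.array(X)-p["xyz"]); c=np.array(p["intrinsics"])@c; return c[:2]/c[2]
def save(p,n): cv2.imwrite("pics/"+n+".png",p["frame"][:,:,::-1])
E
python3 - <<'E'
from h import *
print(arm.state(), arm.tcp_to_grasp)
names=["blue_box","red_box","green_tin","yellow_tin","white_reel","blue_coaster","red_coaster","green_coaster","yellow_coaster","white_coaster"]
zs=dict(blue_box=0,red_box=0,green_tin=.03,yellow_tin=.03,white_reel=.058)
for c in ["scene","side"]:
    p=cams.read_camera(c); save(p,c+"0"); print(c,p["xyz"],p["orientation"])
    for n in names:
        for d in cams.landmark_of(p,n)[:3]:
            print(n,round(d["score"],2),np.round(d["point"]),np.round(ray(p,d["point"],zs.get(n,0)),3))
E
```

```text
pics
{'time': 0.0, 'joint_pos': array([ 1.07762155e+00,  1.31175277e-01,  1.48922529e+00, -2.87931956e-05,
        1.52300728e+00, -8.53489613e-02]), 'dq': array([ 0.00123268, -0.0013561 ,  0.00110146,  0.00068167, -0.00047071,
       -0.00140862]), 'tau': array([ 7.50034469e-04, -5.59851551e+01, -4.91747010e+01,  7.68375350e-02,
        3.63915483e-02, -1.35234654e-04]), 'tool_pos': array([0.23766747, 0.55031938, 0.21760867]), 'tool_rot': array([-6.36079353e-01, -3.07602342e+00,  2.74530205e-03]), 'contact_force': array([-0.19706564,  1.14571872, -0.18901416]), 'torque': array([-0.02682222, -0.07631142, -0.01464605]), 'grasp_force': 0.0, 'finger_gap': 1.0046345543793938} -0.0188
scene [1.34273154 0.28037825 0.60784589] [-1.31628607 -1.96749343  1.09944758]
blue_box 0.95 [395. 254.] [0.442 0.104 0.   ]
red_box 0.61 [248. 224.] [ 0.45  -0.307  0.   ]
green_tin 0.64 [399. 247.] [0.453 0.114 0.03 ]
yellow_tin 0.86 [249. 210.] [ 0.425 -0.316  0.03 ]
yellow_tin 0.71 [302. 282.] [ 0.666 -0.046  0.03 ]
white_reel 0.69 [402. 234.] [0.438 0.116 0.058]
white_reel 0.4 [244. 225.] [ 0.539 -0.26 
[... 672 characters left out ...]
227.] [0.445 0.12  0.03 ]
yellow_tin 0.65 [317. 410.] [ 0.43  -0.321  0.03 ]
yellow_tin 0.57 [318. 421.] [ 0.425 -0.334  0.03 ]
white_reel 0.88 [225. 217.] [0.438 0.119 0.058]
blue_coaster 0.67 [355. 266.] [ 0.634 -0.067  0.   ]
blue_coaster 0.21 [230. 228.] [0.454 0.155 0.   ]
red_coaster 0.71 [313. 208.] [0.646 0.145 0.   ]
red_coaster 0.4 [354. 263.] [ 0.637 -0.058  0.   ]
green_coaster 0.88 [386. 349.] [ 0.582 -0.257  0.   ]
green_coaster 0.74 [480. 346.] [ 0.721 -0.318  0.   ]
green_coaster 0.67 [424. 447.] [ 0.542 -0.412  0.   ]
yellow_coaster 0.6 [201. 192.] [0.432 0.328 0.   ]
yellow_coaster 0.29 [279. 300.] [ 0.469 -0.086  0.   ]
white_coaster 0.76 [279. 302.] [ 0.468 -0.089  0.   ]
```

View pics/scene0.png

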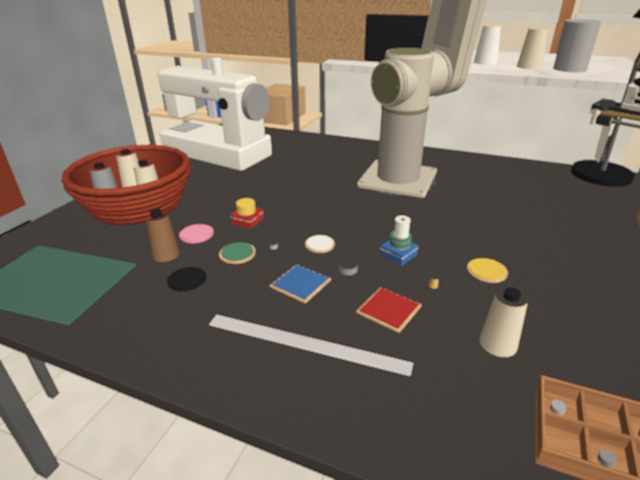

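View pics/side0.png

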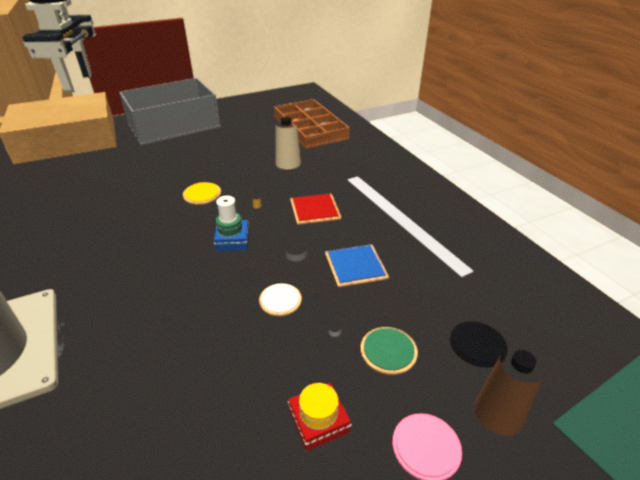

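The scene camera shows the blue pile (blue box, green tin, reel) at about (400,240) and the red pile (red box, yellow tin) at (247,212). Three discs have the green coaster's shape: (237,253) is green, (196,233) is pink and (187,279) is black. The green one at (237,253), side view (388,349), is the one meant because of its colour. I'll confirm it in a crop while I measure the coasters.

```bash
cat >> h.py <<'E'
def hsvmask(p,col,near=None,rad=60):
    h=cv2.cvtColor(p["frame"],cv2.COLOR_RGB2HSV).astype(int); H,S,V=h[...,0],h[...,1],h[...,2]
    m={"blue":(abs(H-108)<14)&(S>130)&(V>60),"red":((H<7)|(H>172))&(S>150)&(V>60),"green":(abs(H-75)<22)&(S>70)&(V>35),
       "yellow":(abs(H-26)<7)&(S>150)&(V>100),"white":(S<60)&(V>165)}[col].astype(np.uint8)
    return m
def blob(p,col,near):
    m=hsvmask(p,col); n,l,s,c=cv2.connectedComponentsWithStats(m)
    ok=[i for i in range(1,n) if s[i,4]>60]; i=min(ok,key=lambda i:np.hypot(*(c[i]-near)))
    return (l==i).astype(np.uint8)
def plane(p,m,z):
    c=max(cv2.findContours(m,cv2.RETR_EXTERNAL,cv2.CHAIN_APPROX_NONE)[0],key=len)[:,0]
    return np.array([ray(p,u,z)[:2] for u in cv2.convexHull(c)[:,0]])
E
python3 - <<'E'
from h import *
px={"blue":[(301,283),(356,265)],"red":[(390,309),(316,208)],"green":[(237,253),(388,349)],"yellow":[(488,270),(202,193)],"white":[(319,243),(280,299)]}
ps=[cams.read_camera(c) for c in("scene","side")]
for n in px:
    for p,u in zip(ps,px[n]):
        h=plane(p,blob(p,n,u),.007)
        (c,s,a)=cv2.minAreaRect((h*1000).astype(np.float32)); m=cv2.moments((h*1000).astype(np.float32))
        print(n,"rect",np.round(c,1),np.round(s,1),round(a,1),"centroid",round(m["m10"]/m["m00"],1),round(m["m01"]/m["m00"],1))
f=ps[0]["frame"][190:320,140:430]; cv2.imwrite("pics/crop.png",cv2.resize(f,None,fx=2.7,fy=2.7)[:,:,::-1])
w=cams.read_camera("wrist"); print(w["xyz"],w["orientation"],w["intrinsics"])
T=arm.state(); Rt=rot(T["tool_rot"]); print("cam in tool",Rt.T@(np.array(w["xyz"])-T["tool_pos"]),"\n",Rt,"\n",Rt.T@rot(w["orientation"]))
E
```

```text
blue rect [636.8 -63.8] [84.5 85.3] 77.5 centroid 637.1 -63.5
blue rect [636.4 -64.2] [89.9 86.1] 77.7 centroid 636.2 -64.3
red rect [646.7 143. ] [87.9 91.2] 75.7 centroid 647.1 142.9
red rect [648.4 143.3] [93.8 87.6] 75.6 centroid 648.5 143.8
green rect [ 584.1 -259.9] [71.7 71.3] 21.7 centroid 583.6 -261.2
green rect [ 584.2 -262.5] [77. 75.] 59.4 centroid 583.6 -262.2
yellow rect [430.4 317.1] [82.5 74.5] 2.9 centroid 430.6 317.6
yellow rect [431.9 317.2] [83.5 82. ] 64.1 centroid 432.3 317.1
white rect [472.4 -84.7] [71.1 64.4] 21.6 centroid 471.5 -84.8
white rect [471.4 -86.1] [68.1 66.4] 32.0 centroid 471.1 -85.8
[0.16316651 0.58264352 0.38556493] [2.41330544 1.58521971 0.23492144] [[361.26519135   0.         317.51127535]
 [  0.         361.26519135 235.01422685]
 [  0.           0.           1.        ]]
cam in tool [ 0.0812707  -0.0004271  -0.16692978] 
 [[-9.17995099e-01  3.96591728e-01 -1.35044263e-06]
 [ 3.96591728e-01  9.17995099e-01 -1.24832946e-05]
 [-3.71107164e-06 -1.19951776e-05 -1.00000000e+00]] 
 [[-5.40270696e-04 -9.57261519e-01 -2.89223255e-01]
 [ 9.99999699e-01 -6.78229699e-04  3.76776959e-04]
 [-5.56833885e-04 -2.89222965e-01  9.57261598e-01]]
```

View pics/crop.png

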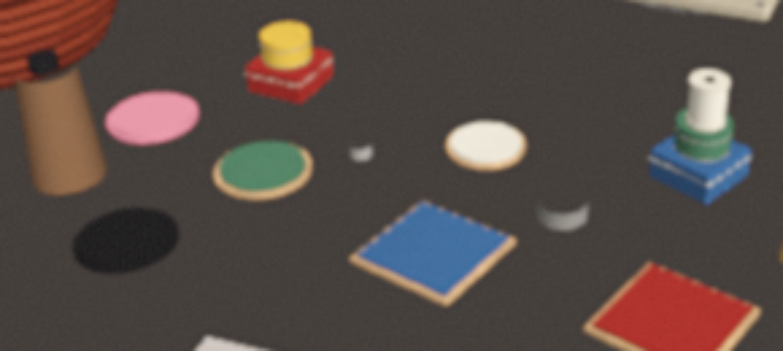

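The crop confirms it: the green coaster is the disc at scene (237,253), and the pink (196,233) and black (187,279) discs are decoys. Next I move above the blue pile for a wrist view.

Request:
{"fn": "arm_command", "kwargs": {"plan": [[0, 0, 0, -3, -2.6, -0.4, 9.3], [0, 0, 0, -3, -2.6, -0.4, 9.3], [0, 0, 0, -3, -2.6, -0.4, 9.3], [0, 0, 0, -3, -2.6, -0.4, 9.3], [0, 0, 0, -3, -2.6, -0.4, 9.3], [0, 0, 0, -3, -2.6, -0.4, 9.3], [0, 0, 0, -3, -2.6, -0.4, 9.3], [0, 0, 0, -3, -2.6, -0.4, 9.3]]}}

```text
time: 2.05
tool_pos: [0.3762, 0.2633, 0.251]
tool_rot: [0.636, 3.076, 0.001]
contact_force: [1.4, 0.4, -0.3]
finger_gap: 0.999
grasp_force: 0.0
```

Request:
{"fn": "arm_command", "kwargs": {"plan": [[0, 0, 0, -3, -2.6, -0.4, 9.3], [0, 0, 0, -3, -2.6, -0.4, 9.3], [0, 0, 0, -3, -2.6, -0.4, 9.3], [0, 0, 0, -3, -2.6, -0.4, 9.3], [0, 0, 0, 0, 0, 0, 9.3], [0, 0, 0, 0, 0, 0, 9.3]]}}

```text
time: 2.65
tool_pos: [0.4449, 0.1211, 0.2667]
tool_rot: [-0.64, -3.076, -0.001]
contact_force: [0.2, 0.9, -0.4]
finger_gap: 1.0
grasp_force: 0.0
```

```bash
cat >> h.py <<'E'
def go(x,y,z,yaw=None):
    """delta to target in tool cm; yaw = desired world angle (deg) of tool y, mod 180"""
    s=arm.state(); Rt=rot(s["tool_rot"]); d=np.array([x,y,z])-s["tool_pos"]
    cy=np.degrees(np.arctan2(Rt[1,1],Rt[0,1])); t=0
    if yaw is not None:
        t=(yaw-cy+90)%180-90; t=-t
    print("tcp",np.round(s["tool_pos"],4),"tilt",np.round(Rt[:2,2],4),"yaw",round(cy,2),"turn z rad",round(np.radians(t),3),"j6",round(s["joint_pos"][5],2))
    R2=Rt@R.from_rotvec([0,0,np.radians(t)]).as_matrix()
    print("tool cm before turn",np.round(Rt.T@d*100,2)," after turn",np.round(R2.T@d*100,2),"gap",round(s["finger_gap"],3),"F",np.round(s["contact_force"],1),"grip",round(s["grasp_force"],1))
def look(n):
    p=cams.read_camera("wrist"); save(p,n); return p
E
python3 - <<'E'
from h import *
p=look("w1"); go(.444,.116,.25)
for n,z in (("white_reel",.058),("green_tin",.03),("blue_box",0)):
    for d in cams.landmark_of(p,n)[:2]: print(n,d["score"],np.round(d["point"]),ray(p,d["point"],z))
E
```

```text
tcp [0.4445 0.1219 0.2665] tilt [-0.0003  0.0005] yaw 66.59 turn z rad 0.0 j6 -1.01
tool cm before turn [-0.19 -0.56  1.65]  after turn [-0.19 -0.56  1.65] gap 0.999 F [-0.1  0.2 -1. ] grip 0.0
white_reel 0.59 [313. 206.] [0.44321575 0.11662432 0.058     ]
green_tin 0.65 [308. 201.] [0.44080653 0.11066729 0.03      ]
blue_box 0.57 [393. 328.] [ 6.51734675e-01  1.42612715e-01 -5.55111512e-17]
```

View pics/w1.png

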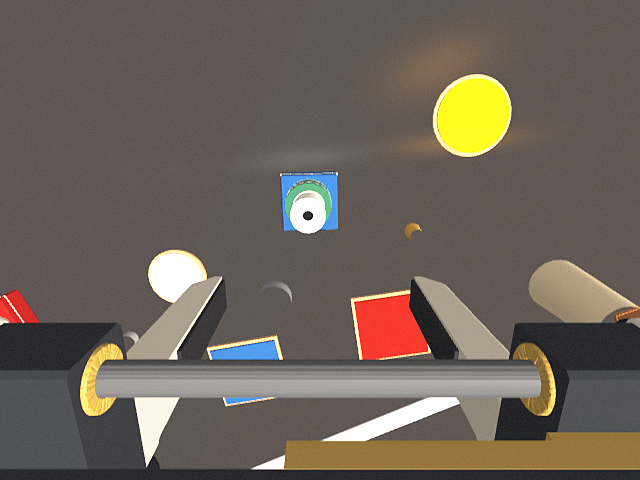

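The wrist view shows the reel top with its black dot at (308,215), the green tin below it and the blue box at about (309,202). The box sides nearly line up with the closing axis.

```bash
python3 - <<'E'
from h import *
p=cams.read_camera("wrist")
def show(n,h):
    c,s,a=cv2.minAreaRect((h*1000).astype(np.float32)); e=cv2.minEnclosingCircle((h*1000).astype(np.float32)); print(n,np.round(c,1),np.round(s,1),round(a,1),"circ",np.round(e[0],1),round(e[1],1))
show("reel",plane(p,blob(p,"white",(308,215)),.1))
print("dot",ray(p,(308,215.5),.1))
show("green",plane(p,blob(p,"green",(308,195)),.058))
show("box",plane(p,blob(p,"blue",(308,205)),.03))
m=blob(p,"blue",(308,205)); print(cv2.boundingRect(m))
E
```

```text
reel [437.9 113.3] [34.2 40.8] 66.7 circ [438.5 114.7] 21.0
dot [0.44055721 0.11417456 0.1       ]
green [436.4 113.9] [48.9 40.1] 63.4 circ [440.2 111.7] 24.9
box [443.1 111.3] [63.5 63.8] 67.6 circ [443.2 111.3] 43.7
(279, 176, 58, 56)
```

```bash
python3 - <<'E'
from h import *
go(.4405,.114,.066,67.6)
E
```

```text
tcp [0.4442 0.1227 0.2665] tilt [-0.0002  0.0002] yaw 66.74 turn z rad -0.015 j6 -1.01
tool cm before turn [-1.000e-02 -9.500e-01  2.005e+01]  after turn [ 0.   -0.95 20.05] gap 1.002 F [-0.1  0.2 -0.3] grip 0.0
```

Request:
{"fn": "arm_command", "kwargs": {"plan": [[0, 0, -0.015, 0, -0.9, 0, 9.3], [0, 0, 0, 0, 0, 4, 9.3], [0, 0, 0, 0, 0, 4, 9.3], [0, 0, 0, 0, 0, 4, 9.3], [0, 0, 0, 0, 0, 3, 9.3], [0, 0, 0, 0, 0, 3, 9.3], [0, 0, 0, 0, 0, 2, 9.3], [0, 0, 0, 0, 0, 0, 9.3]], "squeeze": 10}}

```text
time: 3.7
tool_pos: [0.438, 0.1138, 0.0634]
tool_rot: [-0.61, -3.076, 0.003]
contact_force: [-0.2, 0.0, -0.1]
finger_gap: 0.999
grasp_force: 0.0
```

```bash
python3 - <<'E'
from h import *
go(.4405,.114,.066,67.6); p=look("w2")
E
```

```text
tcp [0.438  0.1138 0.0634] tilt [-0.0061 -0.0008] yaw 67.58 turn z rad -0.0 j6 -1.04
tool cm before turn [-0.22  0.11 -0.26]  after turn [-0.22  0.11 -0.26] gap 0.999 F [-0.2  0.  -0.1] grip 0.0
```

View pics/w2.png

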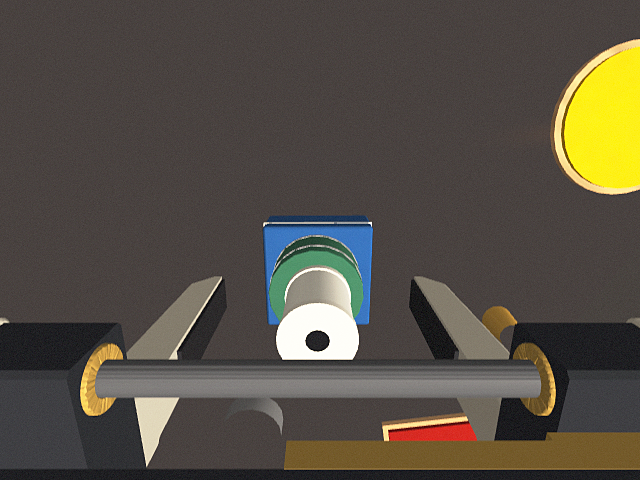

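The reel's dot is at (317,341), midway between the fingers. I'll close on it.

Request:
{"fn": "arm_command", "kwargs": {"plan": [[0, 0, 0, -0.2, 0, -0.2, 7], [0, 0, 0, 0, 0, 0, 5], [0, 0, 0, 0, 0, 0, 4], [0, 0, 0, 0, 0, 0, 3], [0, 0, 0, 0, 0, 0, 2.5], [0, 0, 0, 0, 0, 0, 2.5], [0, 0, 0, 0, 0, 0, 2.5], [0, 0, 0, 0, 0, 0, 2.5]], "squeeze": 10}}

```text
time: 4.55
tool_pos: [0.4429, 0.1126, 0.0686]
tool_rot: [-0.613, -3.081, 0.0]
contact_force: [-0.3, 0.9, 0.7]
finger_gap: 0.364
grasp_force: 10.3
```

```bash
python3 - <<'E'
from h import *
go(.4405,.114,.066,67.6)
go(.4715,-.0855,.066+.06)
E
```

```text
tcp [0.4429 0.1126 0.0686] tilt [-0.0001 -0.    ] yaw 67.49 turn z rad -0.002 j6 -1.04
tool cm before turn [0.28 0.04 0.26]  after turn [0.28 0.04 0.26] gap 0.364 F [-0.3  0.9  0.7] grip 10.3
tcp [0.4429 0.1126 0.0686] tilt [-0.0001 -0.    ] yaw 67.49 turn z rad 0.0 j6 -1.04
tool cm before turn [-10.22 -17.2   -5.74]  after turn [-10.22 -17.2   -5.74] gap 0.364 F [-0.3  0.9  0.7] grip 10.3
```

Request:
{"fn": "arm_command", "kwargs": {"plan": [[0, 0, 0, 0, 0, -1, 2.5], [0, 0, 0, 0, 0, -2.5, 2.5], [0, 0, 0, 0, 0, -2.5, 2.5], [0, 0, 0, -2, -3.4, 0, 2.5], [0, 0, 0, -2, -3.4, 0, 2.5], [0, 0, 0, -2, -3.4, 0, 2.5], [0, 0, 0, -2, -3.4, 0, 2.5], [0, 0, 0, -2, -3.4, 0, 2.5]]}}

```text
time: 5.35
tool_pos: [0.4704, -0.0843, 0.1295]
tool_rot: [0.613, 3.08, -0.0]
contact_force: [-0.2, 0.5, 0.2]
finger_gap: 0.366
grasp_force: 10.0
```

Request:
{"fn": "arm_command", "kwargs": {"plan": [[0, 0, 0, 0, 0, 0, 2.5], [0, 0, 0, 0, 0, 0, 2.5], [0, 0, 0, 0, 0, 0, 2.5]]}}

```text
time: 5.65
tool_pos: [0.4702, -0.082, 0.1288]
tool_rot: [-0.613, -3.081, -0.001]
contact_force: [-0.3, 0.1, -1.1]
finger_gap: 0.366
grasp_force: 10.0
```

```bash
python3 - <<'E'
from h import *
go(.4715,-.0855,.0195)
p=look("w3")
E
```

```text
tcp [ 0.4702 -0.082   0.1288] tilt [-0.0001  0.0004] yaw 67.51 turn z rad 0.0 j6 -1.46
tool cm before turn [-0.26 -0.28 10.93]  after turn [-0.26 -0.28 10.93] gap 0.366 F [-0.3  0.1 -1.1] grip 10.0
```

View pics/w3.png

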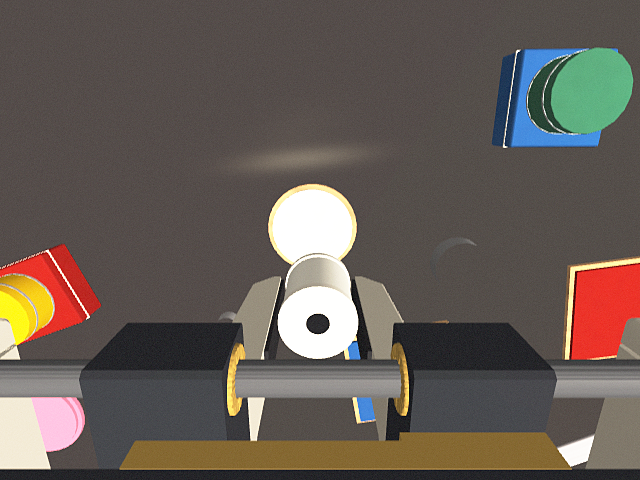

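The reel is held upright with its dot at (318,324). The white coaster's centre is at (313,226).

```bash
python3 - <<'E'
from h import *
p=cams.read_camera("wrist"); s=arm.state()
r=ray(p,(317.5,323.5),s["tool_pos"][2]+.0314); o=r-s["tool_pos"]; print("reel",r,o)
h=plane(p,blob(p,"white",(312,226)),.007); e=cv2.minEnclosingCircle((h*1000).astype(np.float32)); print(e)
go(.4715-o[0],-.0855-o[1],.0195)
E
```

```text
reel [ 0.46895096 -0.08165992  0.16010834] [-1.22093244e-03 -2.21116256e-05  3.14000000e-02]
((512.2218627929688, -102.46939086914062), 79.1800537109375)
tcp [ 0.4702 -0.0816  0.1287] tilt [-0.0001  0.0002] yaw 67.58 turn z rad 0.0 j6 -1.46
tool cm before turn [-0.38 -0.26 10.92]  after turn [-0.38 -0.26 10.92] gap 0.364 F [-0.   0.8 -0.6] grip 10.0
```

Request:
{"fn": "arm_command", "kwargs": {"plan": [[0, 0, 0, -0.4, -0.3, 3, 2.5], [0, 0, 0, 0, 0, 3, 2.5], [0, 0, 0, 0, 0, 2, 2.5], [0, 0, 0, 0, 0, 1.5, 2.5], [0, 0, 0, 0, 0, 0.7, 2.5], [0, 0, 0, 0, 0, 0.3, 2.5], [0, 0, 0, 0, 0, 0.2, 2.5], [0, 0, 0, 0, 0, 0, 2.5]]}}

```text
time: 6.55
tool_pos: [0.4734, -0.087, 0.0223]
tool_rot: [0.612, 3.08, -0.0]
contact_force: [0.0, -0.1, -0.8]
finger_gap: 0.364
grasp_force: 10.0
```

Request:
{"fn": "arm_command", "kwargs": {"plan": [[0, 0, 0, 0, 0, 0, 2.5], [0, 0, 0, 0, 0, 0, 2.5]]}}

```text
time: 6.75
tool_pos: [0.4733, -0.0872, 0.0223]
tool_rot: [0.613, 3.08, -0.0]
contact_force: [-0.0, -0.6, -0.6]
finger_gap: 0.366
grasp_force: 10.0
```

```bash
python3 - <<'E'
from h import *
go(.4727,-.0855,.0185)
E
```

```text
tcp [ 0.4733 -0.0872  0.0223] tilt [ 0.0011 -0.0003] yaw 67.49 turn z rad 0.0 j6 -1.47
tool cm before turn [0.12 0.13 0.38]  after turn [0.12 0.13 0.38] gap 0.366 F [-0.  -0.6 -0.6] grip 10.0
```

Request:
{"fn": "arm_command", "kwargs": {"plan": [[0, 0, 0, 0.1, 0.1, 0.2, 2.5], [0, 0, 0, 0, 0, 0.2, 2.5], [0, 0, 0, 0, 0, 0.1, 2.5], [0, 0, 0, 0, 0, 0, 2.5], [0, 0, 0, 0, 0, 0, 2.5]]}}

```text
time: 7.25
tool_pos: [0.4725, -0.0857, 0.0173]
tool_rot: [0.613, 3.081, 0.0]
contact_force: [-3.6, 1.4, 7.9]
finger_gap: 0.36
grasp_force: 10.0
```

Contact at 8 N, at the expected height. Next: release slowly, go up, and head for the green tin at (.440,.112).

Request:
{"fn": "arm_command", "kwargs": {"plan": [[0, 0, 0, 0, 0, -0.1, 3.5], [0, 0, 0, 0, 0, 0, 4], [0, 0, 0, 0, 0, 0, 5], [0, 0, 0, 0, 0, 0, 6.5], [0, 0, 0, 0, 0, 0, 8], [0, 0, 0, 0, 0, -2, 9.3], [0, 0, 0, 0, 0, -4, 9.3], [0, 0, 0, 0, 0, -4, 9.3]]}}

```text
time: 8.05
tool_pos: [0.4712, -0.0854, 0.1178]
tool_rot: [-0.613, -3.079, -0.0]
contact_force: [1.0, -0.1, -0.1]
finger_gap: 0.897
grasp_force: 0.0
```

Request:
{"fn": "arm_command", "kwargs": {"plan": [[0, 0, 0, 0, 0, -3, 9.3], [0, 0, 0, 2, 3.4, 0, 9.3], [0, 0, 0, 2, 3.4, 0, 9.3], [0, 0, 0, 2, 3.4, 0, 9.3], [0, 0, 0, 2, 3.4, 0, 9.3], [0, 0, 0, 2.4, 3.6, 0, 9.3], [0, 0, 0, 0, 0, 0, 9.3], [0, 0, 0, 0, 0, 0, 9.3]]}}

```text
time: 8.85
tool_pos: [0.4418, 0.1137, 0.1476]
tool_rot: [0.609, 3.082, -0.001]
contact_force: [0.1, -0.0, 1.1]
finger_gap: 0.999
grasp_force: 0.0
```

```bash
cat >> h.py <<'E'
def meas(p,col,near,z):
    h=(plane(p,blob(p,col,near),z)*1000).astype(np.float32)
    c,s,a=cv2.minAreaRect(h); e=cv2.minEnclosingCircle(h); print(col,np.round(c,1),np.round(s,1),round(a,1),"circ",np.round(e[0],1),round(e[1],1)); return np.array(e[0])/1000
def top(p,label,z):
    d=cams.masks_of(p,label)[0]; print(label,round(d["score"],2),np.round(d["box"]))
E
python3 - <<'E'
from h import *
p=look("w4"); go(.44,.112,.035,67.6)
meas(p,"green",proj(p,(.44,.112,.058)),.058)
s=cams.read_camera("scene"); 
for d in cams.landmark_of(s,"white_reel")[:2]: print(d["score"],d["point"],ray(s,d["point"],.007))
E
```

```text
tcp [0.442  0.1128 0.1476] tilt [-0.     -0.0005] yaw 67.56 turn z rad -0.001 j6 -1.04
tool cm before turn [ 0.16 -0.15 11.26]  after turn [ 0.16 -0.15 11.26] gap 0.999 F [-0.7 -0.5 -0.1] grip 0.0
green [440.1 111.6] [48.6 49.9] 67.6 circ [440.3 111.5] 25.4
0.62 [318.5, 239.6] [ 0.46126206 -0.09180565  0.007     ]
```

View pics/w4.png

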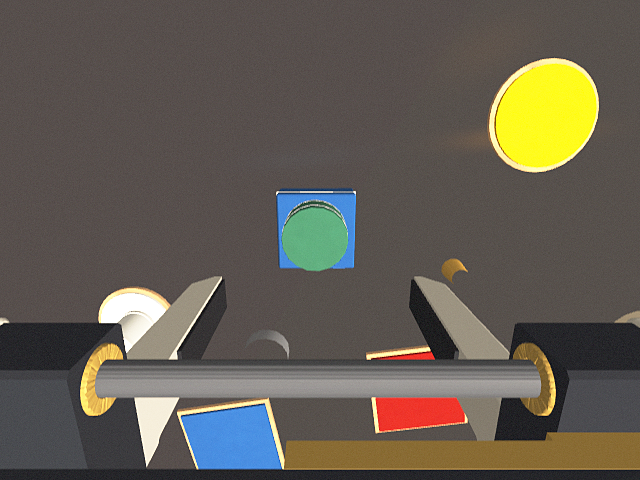

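The reel stands on the white coaster at (130,315). The green tin, alone on the blue box at (315,235), measures 50 mm across, so the fix is good. I'll descend and grip it.

Request:
{"fn": "arm_command", "kwargs": {"plan": [[0, 0, 0, 0.15, -0.2, 3, 9.3], [0, 0, 0, 0, 0, 3, 9.3], [0, 0, 0, 0, 0, 3, 9.3], [0, 0, 0, 0, 0, 1.5, 9.3], [0, 0, 0, 0, 0, 0.7, 8], [0, 0, 0, 0, 0, 0, 7], [0, 0, 0, 0, 0, 0, 6], [0, 0, 0, 0, 0, 0, 5.5]], "squeeze": 12}}

```text
time: 9.8
tool_pos: [0.4411, 0.1116, 0.037]
tool_rot: [0.613, 3.079, 0.001]
contact_force: [-0.2, -0.2, -0.2]
finger_gap: 0.707
grasp_force: 0.0
```

Request:
{"fn": "arm_command", "kwargs": {"plan": [[0, 0, 0, 0, 0, 0, 5], [0, 0, 0, 0, 0, 0, 4.5], [0, 0, 0, 0, 0, 0, 4], [0, 0, 0, 0, 0, 0, 4], [0, 0, 0, 0, 0, 0, 4]]}}

```text
time: 10.3
tool_pos: [0.4405, 0.1118, 0.0364]
tool_rot: [0.613, 3.08, 0.001]
contact_force: [-1.7, -0.1, 5.4]
finger_gap: 0.536
grasp_force: 12.0
```

```bash
python3 - <<'E'
from h import *
go(.584,-.2615,.10); s=arm.state(); print("j",np.round(s["joint_pos"],2))
E
```

```text
tcp [0.4405 0.1118 0.0364] tilt [0.0012 0.0001] yaw 67.5 turn z rad 0.0 j6 -1.04
tool cm before turn [-27.55 -29.    -6.35]  after turn [-27.55 -29.    -6.35] gap 0.536 F [-1.7 -0.1  5.4] grip 12.0
j [ 0.14 -0.09  2.06 -0.    1.17 -1.04]
```

Request:
{"fn": "arm_command", "kwargs": {"plan": [[0, 0, 0, 0, 0, -1, 4], [0, 0, 0, 0, 0, -3, 4], [0, 0, 0, 0, 0, -4, 4], [0, 0, 0, -2.5, -2.6, -1, 4], [0, 0, 0, -2.5, -2.6, 0, 4], [0, 0, 0, -2.5, -2.6, 0, 4], [0, 0, 0, -2.5, -2.6, 0, 4], [0, 0, 0, -2.5, -2.6, 0, 4]]}}

```text
time: 11.1
tool_pos: [0.5057, -0.0575, 0.126]
tool_rot: [-0.613, -3.081, -0.0]
contact_force: [0.4, 0.2, -1.2]
finger_gap: 0.534
grasp_force: 12.0
```

Request:
{"fn": "arm_command", "kwargs": {"plan": [[0, 0, 0, -2.5, -2.6, 0, 4], [0, 0, 0, -2.5, -2.6, 0, 4], [0, 0, 0, -2.5, -2.6, 0, 4], [0, 0, 0, -2.5, -2.6, 0, 4], [0, 0, 0, -2.5, -2.6, 0, 4], [0, 0, 0, 0, -0.4, 0, 4], [0, 0, 0, 0, 0, 0, 4], [0, 0, 0, 0, 0, 0, 4]]}}

```text
time: 11.9
tool_pos: [0.5693, -0.2269, 0.1254]
tool_rot: [-0.613, -3.08, -0.001]
contact_force: [-0.5, 0.9, -0.8]
finger_gap: 0.535
grasp_force: 12.0
```

```bash
python3 - <<'E'
from h import *
p=look("w5"); s=arm.state(); go(.584,-.2615,.0134)
t=s["tool_pos"]; print("tcp px",proj(p,t+[0,0,.0216]))
meas(p,"green",proj(p,t+[0,0,.0216]),t[2]+.0216)
meas(p,"green",proj(p,(.584,-.2615,.007)),.007)
E
```

```text
tcp [ 0.5694 -0.2266  0.1256] tilt [-0.0006  0.0007] yaw 67.54 turn z rad 0.0 j6 -1.64
tool cm before turn [-2.69 -2.67 11.21]  after turn [-2.69 -2.67 11.21] gap 0.533 F [-1.1  0.2 -2.3] grip 12.0
tcp px [319.00746338 314.60381004]
green [ 567.6 -226.6] [49.2 49.9] 67.4 circ [ 568.4 -226.9] 26.0
green [ 568.1 -265.2] [50.7 78.9] 12.9 circ [ 581.4 -262.2] 39.7
```

View pics/w5.png

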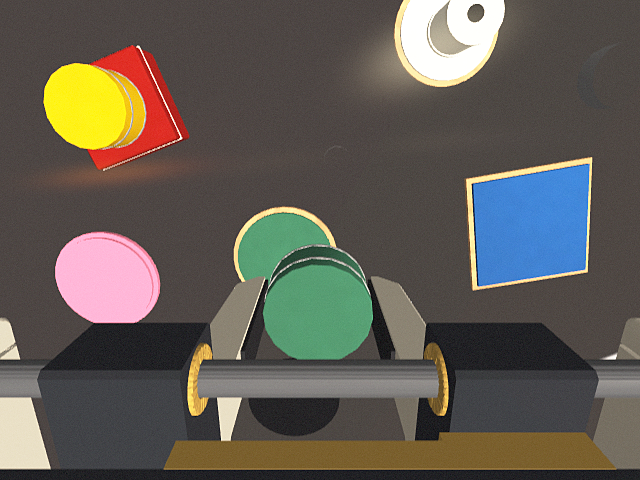

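The tin is held level, centred at (318,314). The green coaster is below it at (285,245). The reel stands on white at (450,35).

Request:
{"fn": "arm_command", "kwargs": {"plan": [[0, 0, 0, -2.7, -2.6, 0, 4], [0, 0, 0, 0, 0, 3, 4], [0, 0, 0, 0, 0, 3, 4], [0, 0, 0, 0, 0, 2.5, 4], [0, 0, 0, 0, 0, 1.5, 4], [0, 0, 0, 0, 0, 0.7, 4], [0, 0, 0, 0, 0, 0, 4], [0, 0, 0, 0, 0, 0, 4]]}}

```text
time: 12.75
tool_pos: [0.5857, -0.2625, 0.0202]
tool_rot: [0.612, 3.079, -0.001]
contact_force: [0.5, -0.5, -1.5]
finger_gap: 0.531
grasp_force: 12.0
```

```bash
python3 - <<'E'
from h import *
go(.585,-.2615,.0134)
E
```

```text
tcp [ 0.5857 -0.2625  0.0202] tilt [ 0.0018 -0.001 ] yaw 67.52 turn z rad 0.0 j6 -1.68
tool cm before turn [0.11 0.06 0.68]  after turn [0.11 0.06 0.68] gap 0.531 F [ 0.5 -0.5 -1.5] grip 12.0
```

Request:
{"fn": "arm_command", "kwargs": {"plan": [[0, 0, 0, 0.1, 0, 0.3, 4], [0, 0, 0, 0, 0, 0.2, 4], [0, 0, 0, 0, 0, 0.1, 4], [0, 0, 0, 0, 0, 0, 4], [0, 0, 0, 0, 0, 0, 4]]}}

```text
time: 13.25
tool_pos: [0.5842, -0.2621, 0.0134]
tool_rot: [0.613, 3.08, -0.0]
contact_force: [-0.8, 1.4, 5.1]
finger_gap: 0.534
grasp_force: 12.0
```

Request:
{"fn": "arm_command", "kwargs": {"plan": [[0, 0, 0, 0, 0, -0.05, 5.5], [0, 0, 0, 0, 0, 0, 6], [0, 0, 0, 0, 0, 0, 7], [0, 0, 0, 0, 0, 0, 8], [0, 0, 0, 0, 0, -2, 9], [0, 0, 0, 0, 0, -4, 9.3], [0, 0, 0, 0, 0, -4, 9.3], [0, 0, 0, 0, 0, -3, 9.3]]}}

```text
time: 14.05
tool_pos: [0.5845, -0.2622, 0.1459]
tool_rot: [0.613, 3.079, -0.001]
contact_force: [1.0, -0.8, 0.1]
finger_gap: 0.996
grasp_force: 0.0
```

Request:
{"fn": "arm_command", "kwargs": {"plan": [[0, 0, 0, 2.7, 2.9, 0, 9.3], [0, 0, 0, 2.7, 2.9, 0, 9.3], [0, 0, 0, 2.7, 2.9, 0, 9.3], [0, 0, 0, 2.7, 2.9, 0, 9.3], [0, 0, 0, 2.7, 2.9, 0, 9.3], [0, 0, 0, 2.7, 2.9, 0, 9.3], [0, 0, 0, 2.7, 2.9, 0, 9.3], [0, 0, 0, 2.7, 2.9, 0, 9.3]]}}

```text
time: 14.85
tool_pos: [0.4724, 0.0365, 0.1432]
tool_rot: [0.613, 3.081, 0.0]
contact_force: [0.5, -0.3, 1.1]
finger_gap: 1.0
grasp_force: 0.0
```

Request:
{"fn": "arm_command", "kwargs": {"plan": [[0, 0, 0, 2.7, 2.9, 0, 9.3], [0, 0, 0, 2.7, 2.9, 0, 9.3], [0, 0, 0, 0, 0, 0, 9.3], [0, 0, 0, 0, 0, 0, 9.3], [0, 0, 0, 0, 0, 0, 9.3]]}}

```text
time: 15.35
tool_pos: [0.4458, 0.1087, 0.1432]
tool_rot: [0.613, 3.081, -0.001]
contact_force: [0.1, -0.6, -1.3]
finger_gap: 1.003
grasp_force: 0.0
```

```bash
python3 - <<'E'
from h import *
p=look("w6"); c=meas(p,"blue",proj(p,(.443,.111,.03)),.03); go(.443,.111,.01,67.6)
s=cams.read_camera("side"); save(s,"s6")
E
```

```text
blue [442.6 111.4] [63.8 63.3] 67.4 circ [442.7 111.4] 43.7
tcp [0.4459 0.1084 0.1432] tilt [ 0.0002 -0.0003] yaw 67.43 turn z rad -0.003 j6 -1.05
tool cm before turn [ 0.37  0.13 13.32]  after turn [ 0.37  0.13 13.32] gap 0.998 F [-0.7 -0.1  0.3] grip 0.0
```

View pics/s6.png

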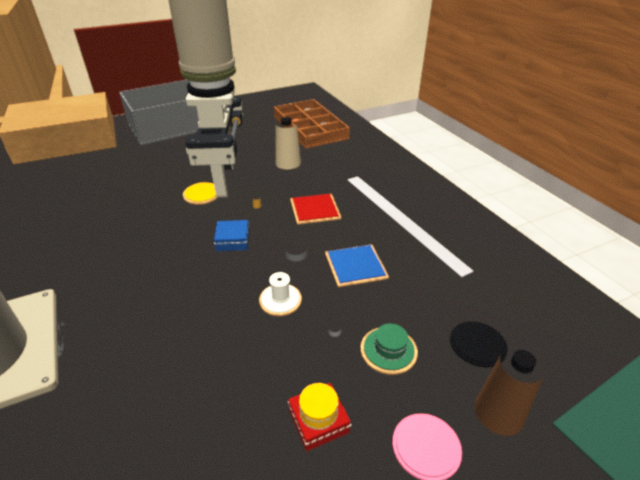

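The side view shows the reel on white at (280,290) and the green tin on the green coaster at (391,345). Only the blue box is left of that pile, at (232,232). I'll grasp it now.

Request:
{"fn": "arm_command", "kwargs": {"plan": [[0, 0, 0, 0.4, 0.1, 3, 9.3], [0, 0, 0, 0, 0, 4, 9.3], [0, 0, 0, 0, 0, 3, 9.3], [0, 0, 0, 0, 0, 2, 9.3], [0, 0, 0, 0, 0, 0.8, 9], [0, 0, 0, 0, 0, 0.2, 8], [0, 0, 0, 0, 0, 0, 7.5], [0, 0, 0, 0, 0, 0, 7]], "squeeze": 15}}

```text
time: 16.25
tool_pos: [0.4434, 0.1118, 0.0145]
tool_rot: [0.613, 3.079, 0.001]
contact_force: [0.2, -0.2, 0.0]
finger_gap: 0.776
grasp_force: 0.0
```

Request:
{"fn": "arm_command", "kwargs": {"plan": [[0, 0, 0, 0, 0, 0, 6.5], [0, 0, 0, 0, 0, 0, 6], [0, 0, 0, 0, 0, 0, 5.5], [0, 0, 0, 0, 0, 0, 5.5], [0, 0, 0, 0, 0, 0, 5.5]]}}

```text
time: 16.75
tool_pos: [0.443, 0.112, 0.0142]
tool_rot: [0.613, 3.08, 0.001]
contact_force: [-0.2, 0.4, 6.5]
finger_gap: 0.684
grasp_force: 15.0
```

```bash
python3 - <<'E'
from h import *
go(.637,-.064,.10)
E
```

```text
tcp [0.443  0.112  0.0142] tilt [0.0018 0.0001] yaw 67.5 turn z rad 0.0 j6 -1.04
tool cm before turn [-24.67  -8.83  -8.55]  after turn [-24.67  -8.83  -8.55] gap 0.684 F [-0.2  0.4  6.5] grip 15.0
```

Request:
{"fn": "arm_command", "kwargs": {"plan": [[0, 0, 0, 0, 0, -1, 5.5], [0, 0, 0, 0, 0, -3, 5.5], [0, 0, 0, 0, 0, -4, 5.5], [0, 0, 0, -3.5, -1.3, -1, 5.5], [0, 0, 0, -3.5, -1.3, 0, 5.5], [0, 0, 0, -3.5, -1.3, 0, 5.5], [0, 0, 0, -3.5, -1.3, 0, 5.5], [0, 0, 0, -3.5, -1.3, 0, 5.5]]}}

```text
time: 17.55
tool_pos: [0.5797, -0.0162, 0.1035]
tool_rot: [-0.613, -3.081, -0.0]
contact_force: [1.1, 0.6, -1.8]
finger_gap: 0.686
grasp_force: 15.0
```

Request:
{"fn": "arm_command", "kwargs": {"plan": [[0, 0, 0, -3.5, -1.2, 0, 5.5], [0, 0, 0, -3.5, -1.2, 0, 5.5], [0, 0, 0, 0, 0, 0, 5.5], [0, 0, 0, 0, 0, 0, 5.5], [0, 0, 0, 0, 0, 0, 5.5]]}}

```text
time: 18.05
tool_pos: [0.6336, -0.0635, 0.1031]
tool_rot: [-0.612, -3.08, -0.0]
contact_force: [0.6, 0.5, -1.8]
finger_gap: 0.685
grasp_force: 15.0
```

```bash
python3 - <<'E'
from h import *
p=look("w7"); s=arm.state(); t=s["tool_pos"]; z=t[2]+.0158
m=hsvmask(p,"blue"); go(.637,-.064,.0212)
meas(p,"blue",proj(p,(*t[:2],z)),z)
E
```

```text
tcp [ 0.6337 -0.0633  0.1032] tilt [-0.0006  0.0003] yaw 67.54 turn z rad 0.0 j6 -1.36
tool cm before turn [-0.34  0.06  8.2 ]  after turn [-0.34  0.06  8.2 ] gap 0.688 F [-0.5 -0.  -1.1] grip 15.0
blue [630.8 -62.7] [63.5 60.8] 67.5 circ [631.7 -62.8] 42.9
```

View pics/w7.png

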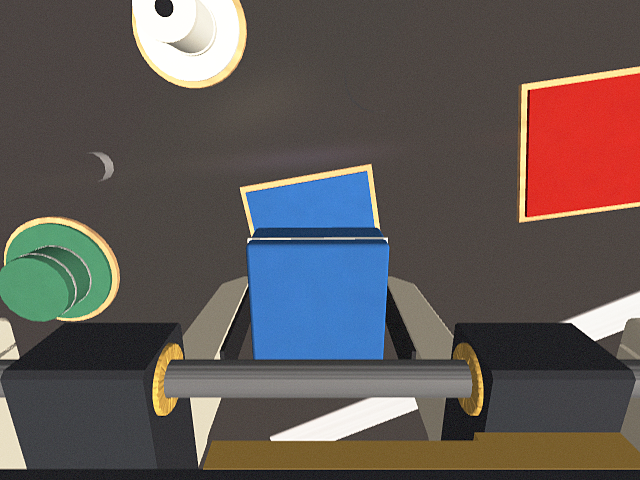

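The blue box is held level at (318,295) over the blue coaster. The tin and reel still stand on their coasters. Lowering now.

Request:
{"fn": "arm_command", "kwargs": {"plan": [[0, 0, 0, -0.4, 0, 1, 5.5], [0, 0, 0, 0, 0, 2.5, 5.5], [0, 0, 0, 0, 0, 2, 5.5], [0, 0, 0, 0, 0, 1.3, 5.5], [0, 0, 0, 0, 0, 0.7, 5.5], [0, 0, 0, 0, 0, 0.2, 5.5], [0, 0, 0, 0, 0, 0, 5.5], [0, 0, 0, 0, 0, 0, 5.5]]}}

```text
time: 18.9
tool_pos: [0.639, -0.0658, 0.0274]
tool_rot: [0.613, 3.079, 0.0]
contact_force: [0.2, -0.8, -0.9]
finger_gap: 0.688
grasp_force: 15.0
```

```bash
python3 - <<'E'
from h import *
go(.638,-.064,.0212)
E
```

```text
tcp [ 0.639  -0.0658  0.0274] tilt [ 0.0019 -0.0003] yaw 67.5 turn z rad 0.0 j6 -1.36
tool cm before turn [0.16 0.13 0.62]  after turn [0.16 0.13 0.62] gap 0.688 F [ 0.2 -0.8 -0.9] grip 15.0
```

Request:
{"fn": "arm_command", "kwargs": {"plan": [[0, 0, 0, 0.15, 0.1, 0.3, 5.5], [0, 0, 0, 0, 0, 0.2, 5.5], [0, 0, 0, 0, 0, 0.1, 5.5], [0, 0, 0, 0, 0, 0, 5.5], [0, 0, 0, 0, 0, 0, 5.5]]}}

```text
time: 19.4
tool_pos: [0.6374, -0.0641, 0.0212]
tool_rot: [0.613, 3.081, 0.0]
contact_force: [-3.1, 1.7, 5.5]
finger_gap: 0.688
grasp_force: 15.0
```

Request:
{"fn": "arm_command", "kwargs": {"plan": [[0, 0, 0, 0, 0, -0.05, 6.8], [0, 0, 0, 0, 0, 0, 7.5], [0, 0, 0, 0, 0, 0, 8.5], [0, 0, 0, 0, 0, 0, 9.3], [0, 0, 0, 0, 0, -2, 9.3], [0, 0, 0, 0, 0, -4, 9.3], [0, 0, 0, 0, 0, -4, 9.3], [0, 0, 0, 0, 0, -4, 9.3]]}}

```text
time: 20.2
tool_pos: [0.6367, -0.0641, 0.1618]
tool_rot: [-0.613, -3.081, 0.0]
contact_force: [0.9, -0.4, 0.8]
finger_gap: 1.001
grasp_force: 0.0
```

Request:
{"fn": "arm_command", "kwargs": {"plan": [[0, 0, 0, 1.2, -3.9, 0, 9.3], [0, 0, 0, 1.2, -3.9, 0, 9.3], [0, 0, 0, 1.2, -3.9, 0, 9.3], [0, 0, 0, 1.2, -3.9, 0, 9.3], [0, 0, 0, 1.2, -3.9, 0, 9.3], [0, 0, 0, 1.2, -3.9, 0, 9.3], [0, 0, 0, 1.2, -3.9, 0, 9.3], [0, 0, 0, 1.2, -3.9, 0, 9.3]]}}

```text
time: 21.0
tool_pos: [0.4278, -0.3168, 0.1607]
tool_rot: [0.613, 3.081, -0.0]
contact_force: [-0.7, -0.6, 0.1]
finger_gap: 1.001
grasp_force: 0.0
```

Request:
{"fn": "arm_command", "kwargs": {"plan": [[0, 0, 0, 0, 0, 0, 9.3], [0, 0, 0, 0, 0, 0, 9.3], [0, 0, 0, 0, 0, 0, 9.3]]}}

```text
time: 21.3
tool_pos: [0.4294, -0.3151, 0.1606]
tool_rot: [0.613, 3.081, 0.001]
contact_force: [-0.2, 0.4, -0.0]
finger_gap: 1.0
grasp_force: 0.0
```

```bash
python3 - <<'E'
from h import *
p=look("w8")
c=meas(p,"yellow",proj(p,(.427,-.32,.058)),.058); meas(p,"red",proj(p,(.43,-.32,.03)),.03); go(*c,.036)
E
```

```text
yellow [ 427.3 -322.6] [48.7 53.8] 67.5 circ [ 427.3 -322.8] 27.2
red [ 430.5 -321.2] [63.4 64.2] 87.9 circ [ 430.6 -320.6] 43.7
tcp [ 0.4297 -0.3148  0.1606] tilt [0.0002 0.0003] yaw 67.56 turn z rad 0.0 j6 -1.91
tool cm before turn [-0.08 -0.84 12.46]  after turn [-0.08 -0.84 12.46] gap 1.005 F [ 0.7 -0.1  0. ] grip 0.0
```

View pics/w8.png

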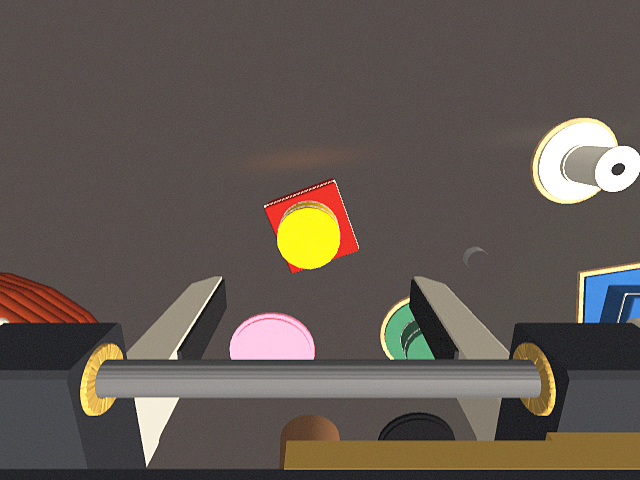

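The wrist view shows the yellow tin's top at (309,238) on the red box, which is turned about 20°. The pink decoy is at (272,340) and the basket at the left edge. I'll check clearance to the basket.

```bash
python3 - <<'E'
from h import *
p=cams.read_camera("wrist"); print("tin top",ray(p,(308.5,237.5),.058))
s=cams.read_camera("scene")
for u,z in (((135,220),0.),((190,165),.1),((190,165),.05),((185,195),.03)): print(u,z,np.round(ray(s,u,z),3))
for u in ((98,320),(60,290)):
    print("wrist basket",[np.round(ray(p,u,z)[:2],3) for z in (.0,.05,.1)])
go(.4285,-.323,.036)
E
```

```text
tin top [ 0.42887949 -0.32243345  0.058     ]
(135, 220) 0.0 [ 0.546 -0.62   0.   ]
(190, 165) 0.1 [ 0.35  -0.556  0.1  ]
(190, 165) 0.05 [ 0.253 -0.638  0.05 ]
(185, 195) 0.03 [ 0.411 -0.543  0.03 ]
wrist basket [array([ 0.444, -0.563]), array([ 0.43, -0.52]), array([ 0.417, -0.478])]
wrist basket [array([ 0.401, -0.58 ]), array([ 0.394, -0.535]), array([ 0.387, -0.489])]
tcp [ 0.4297 -0.3147  0.1606] tilt [0.0001 0.0002] yaw 67.6 turn z rad 0.0 j6 -1.91
tool cm before turn [-0.2  -0.82 12.46]  after turn [-0.2  -0.82 12.46] gap 1.001 F [-0.6  0.3 -0.4] grip 0.0
```

Basket clearance is at least 6 cm. I'll descend onto the tin.

Request:
{"fn": "arm_command", "kwargs": {"plan": [[0, 0, 0, -0.2, -0.8, 0, 9.3], [0, 0, 0, 0, 0, 4, 9.3], [0, 0, 0, 0, 0, 4, 9.3], [0, 0, 0, 0, 0, 3, 9.3], [0, 0, 0, 0, 0, 1.4, 8.5], [0, 0, 0, 0, 0, 0, 7.5], [0, 0, 0, 0, 0, 0, 6.5], [0, 0, 0, 0, 0, 0, 6]], "squeeze": 12}}

```text
time: 22.25
tool_pos: [0.4292, -0.3251, 0.0389]
tool_rot: [0.612, 3.078, -0.003]
contact_force: [0.6, -0.1, 0.5]
finger_gap: 0.703
grasp_force: 0.0
```

Request:
{"fn": "arm_command", "kwargs": {"plan": [[0, 0, 0, 0, 0, 0, 5.5], [0, 0, 0, 0, 0, 0, 5], [0, 0, 0, 0, 0, 0, 4.5], [0, 0, 0, 0, 0, 0, 4], [0, 0, 0, 0, 0, 0, 4], [0, 0, 0, 0, 0, 0, 4]]}}

```text
time: 22.85
tool_pos: [0.4284, -0.3243, 0.0377]
tool_rot: [0.613, 3.08, -0.001]
contact_force: [-0.8, 0.8, 6.0]
finger_gap: 0.538
grasp_force: 12.0
```

```bash
python3 - <<'E'
from h import *
go(.4315,.317,.1)
E
```

```text
tcp [ 0.4284 -0.3243  0.0377] tilt [ 0.0013 -0.001 ] yaw 67.5 turn z rad 0.0 j6 -1.92
tool cm before turn [24.25 59.36 -6.29]  after turn [24.25 59.36 -6.29] gap 0.538 F [-0.8  0.8  6. ] grip 12.0
```

Request:
{"fn": "arm_command", "kwargs": {"plan": [[0, 0, 0, 0, 0, -1, 4], [0, 0, 0, 0, 0, -3, 4], [0, 0, 0, 0, 0, -4, 4], [0, 0, 0, 0, 0, -2, 4], [0, 0, 0, 1.5, 3.7, 0, 4], [0, 0, 0, 1.5, 3.7, 0, 4], [0, 0, 0, 1.5, 3.7, 0, 4], [0, 0, 0, 1.5, 3.7, 0, 4]]}}

```text
time: 23.65
tool_pos: [0.4285, -0.1628, 0.137]
tool_rot: [0.614, 3.081, -0.0]
contact_force: [0.4, 0.1, -0.7]
finger_gap: 0.533
grasp_force: 12.0
```

Request:
{"fn": "arm_command", "kwargs": {"plan": [[0, 0, 0, 1.5, 3.7, 0, 4], [0, 0, 0, 1.5, 3.7, 0, 4], [0, 0, 0, 1.5, 3.7, 0, 4], [0, 0, 0, 1.5, 3.7, 0, 4], [0, 0, 0, 1.5, 3.7, 0, 4], [0, 0, 0, 1.5, 3.7, 0, 4], [0, 0, 0, 1.5, 3.7, 0, 4], [0, 0, 0, 1.5, 3.7, 0, 4]]}}

```text
time: 24.45
tool_pos: [0.4311, 0.1569, 0.1372]
tool_rot: [0.613, 3.081, 0.0]
contact_force: [0.8, -1.1, -0.3]
finger_gap: 0.532
grasp_force: 12.0
```

Request:
{"fn": "arm_command", "kwargs": {"plan": [[0, 0, 0, 1.5, 3.7, 0, 4], [0, 0, 0, 1.5, 3.7, 0, 4], [0, 0, 0, 1, 2.6, 0, 4], [0, 0, 0, 0, 0, 0, 4], [0, 0, 0, 0, 0, 0, 4], [0, 0, 0, 0, 0, 0, 4]]}}

```text
time: 25.05
tool_pos: [0.4327, 0.262, 0.1366]
tool_rot: [-0.614, -3.081, 0.001]
contact_force: [0.6, -0.6, -0.7]
finger_gap: 0.535
grasp_force: 12.0
```

```bash
python3 - <<'E'
from h import *
p=look("w9"); s=arm.state(); t=s["tool_pos"]; go(.4315,.317,.0147)
meas(p,"yellow",proj(p,t+[0,0,.0203]),t[2]+.0203); meas(p,"yellow",proj(p,(.4315,.317,.007)),.007)
E
```

```text
tcp [0.4328 0.2619 0.1366] tilt [-0.0002 -0.0005] yaw 67.43 turn z rad 0.0 j6 -0.73
tool cm before turn [ 2.23  5.05 12.19]  after turn [ 2.23  5.05 12.19] gap 0.534 F [-0.9  0.  -1.6] grip 12.0
yellow [428.9 263.1] [49.1 56.3] 67.4 circ [429.4 263. ] 28.8
yellow [430.4 317. ] [80.  79.2] 67.4 circ [430.3 317. ] 40.1
```

View pics/w9.png

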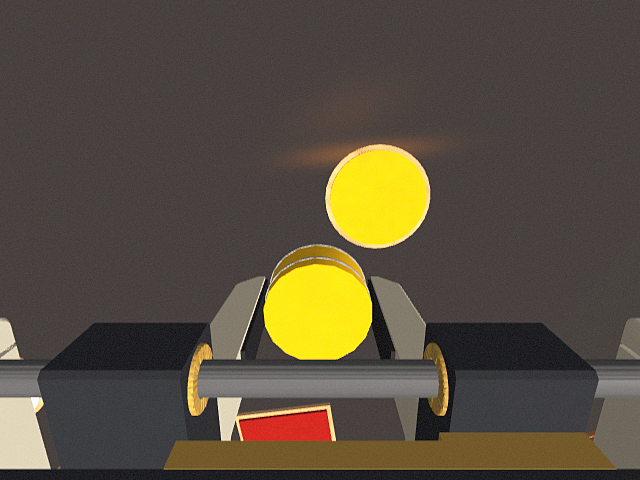

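The yellow tin is held level at (318,310). The yellow coaster, at (378,196), measures 80 mm across at (.4305,.317), which agrees with the earlier fix.

Request:
{"fn": "arm_command", "kwargs": {"plan": [[0, 0, 0, 1.1, 2.5, 0, 4], [0, 0, 0, 1.1, 2.5, 0, 4], [0, 0, 0, 0, 0, 4, 4], [0, 0, 0, 0, 0, 4, 4], [0, 0, 0, 0, 0, 2.3, 4], [0, 0, 0, 0, 0, 1, 4], [0, 0, 0, 0, 0, 0.4, 4], [0, 0, 0, 0, 0, 0, 4]]}}

```text
time: 25.9
tool_pos: [0.4323, 0.3174, 0.0204]
tool_rot: [0.614, 3.08, 0.001]
contact_force: [0.8, 0.3, -0.8]
finger_gap: 0.535
grasp_force: 12.0
```

Request:
{"fn": "arm_command", "kwargs": {"plan": [[0, 0, 0, 0, 0, 0, 4], [0, 0, 0, 0, 0, 0, 4]]}}

```text
time: 26.1
tool_pos: [0.4328, 0.3182, 0.0213]
tool_rot: [0.613, 3.079, 0.003]
contact_force: [-0.5, 0.8, -0.5]
finger_gap: 0.532
grasp_force: 12.0
```

```bash
python3 - <<'E'
from h import *
go(.432,.317,.0147)
E
```

```text
tcp [0.4328 0.3182 0.0213] tilt [0.0024 0.0014] yaw 67.49 turn z rad 0.0 j6 -0.64
tool cm before turn [ 0.03 -0.14  0.66]  after turn [ 0.03 -0.14  0.66] gap 0.532 F [-0.5  0.8 -0.5] grip 12.0
```

Request:
{"fn": "arm_command", "kwargs": {"plan": [[0, 0, 0, 0, -0.1, 0.3, 4], [0, 0, 0, 0, 0, 0.2, 4], [0, 0, 0, 0, 0, 0.1, 4], [0, 0, 0, 0, 0, 0, 4], [0, 0, 0, 0, 0, 0, 4]]}}

```text
time: 26.6
tool_pos: [0.4314, 0.3168, 0.0146]
tool_rot: [0.613, 3.081, 0.0]
contact_force: [-3.7, -3.3, 8.4]
finger_gap: 0.534
grasp_force: 12.0
```

Request:
{"fn": "arm_command", "kwargs": {"plan": [[0, 0, 0, 0, 0, -0.05, 5.5], [0, 0, 0, 0, 0, 0, 6], [0, 0, 0, 0, 0, 0, 7], [0, 0, 0, 0, 0, 0, 8], [0, 0, 0, 0, 0, -2, 9], [0, 0, 0, 0, 0, -4, 9.3], [0, 0, 0, 0, 0, -4, 9.3], [0, 0, 0, 0, 0, -4, 9.3]]}}

```text
time: 27.4
tool_pos: [0.4308, 0.3164, 0.1553]
tool_rot: [-0.613, -3.081, 0.001]
contact_force: [-0.7, 1.0, 0.0]
finger_gap: 0.996
grasp_force: 0.0
```

Request:
{"fn": "arm_command", "kwargs": {"plan": [[0, 0, 0, -1.5, -3.7, 0, 9.3], [0, 0, 0, -1.5, -3.7, 0, 9.3], [0, 0, 0, -1.5, -3.7, 0, 9.3], [0, 0, 0, -1.5, -3.7, 0, 9.3], [0, 0, 0, -1.5, -3.7, 0, 9.3], [0, 0, 0, -1.5, -3.7, 0, 9.3], [0, 0, 0, -1.5, -3.7, 0, 9.3], [0, 0, 0, -1.5, -3.7, 0, 9.3]]}}

```text
time: 28.2
tool_pos: [0.4285, -0.0043, 0.1542]
tool_rot: [0.613, 3.081, 0.0]
contact_force: [0.8, -0.0, 0.4]
finger_gap: 1.0
grasp_force: 0.0
```

Request:
{"fn": "arm_command", "kwargs": {"plan": [[0, 0, 0, -1.5, -3.7, 0, 9.3], [0, 0, 0, -1.5, -3.7, 0, 9.3], [0, 0, 0, -1.5, -3.7, 0, 9.3], [0, 0, 0, -1.5, -3.7, 0, 9.3], [0, 0, 0, -1.5, -3.7, 0, 9.3], [0, 0, 0, -1.5, -3.7, 0, 9.3], [0, 0, 0, -1.5, -3.7, 0, 9.3], [0, 0, 0, -1.5, -3.5, 0, 9.3]]}}

```text
time: 29.0
tool_pos: [0.4266, -0.3221, 0.154]
tool_rot: [0.614, 3.081, -0.0]
contact_force: [0.8, -0.4, 1.0]
finger_gap: 1.0
grasp_force: 0.0
```

Request:
{"fn": "arm_command", "kwargs": {"plan": [[0, 0, -0.12, 0, 0, 0, 9.3], [0, 0, -0.12, 0, 0, 0, 9.3], [0, 0, -0.11, 0, 0, 0, 9.3], [0, 0, 0, 0, 0, 0, 9.3], [0, 0, 0, 0, 0, 0, 9.3], [0, 0, 0, 0, 0, 0, 9.3]]}}

```text
time: 29.6
tool_pos: [0.4271, -0.3201, 0.1541]
tool_rot: [-0.071, -3.141, -0.0]
contact_force: [-0.8, -0.9, -0.2]
finger_gap: 0.997
grasp_force: 0.0
```

```bash
python3 - <<'E'
from h import *
p=look("w10"); c=meas(p,"red",proj(p,(.4305,-.321,.03)),.03); go(*c,.014,87.7)
E
```

```text
red [ 430.7 -321. ] [64.1 63.8] 87.4 circ [ 430.7 -320.9] 43.9
tcp [ 0.4271 -0.3202  0.1542] tilt [ 0.     -0.0001] yaw 87.44 turn z rad -0.005 j6 -2.27
tool cm before turn [-0.36 -0.06 14.02]  after turn [-0.36 -0.06 14.02] gap 0.999 F [ 0.9  0.2 -0.5] grip 0.0
```

Red box at (.4307,-.321), yaw 87.4°, measured 64 × 64 mm. I'm aligned with it, so I'll descend.

Request:
{"fn": "arm_command", "kwargs": {"plan": [[0, 0, 0, -0.3, 0, 3, 9.3], [0, 0, 0, 0, 0, 4, 9.3], [0, 0, 0, 0, 0, 4, 9.3], [0, 0, 0, 0, 0, 2, 9.3], [0, 0, 0, 0, 0, 0.8, 9], [0, 0, 0, 0, 0, 0.2, 8], [0, 0, 0, 0, 0, 0, 7.5], [0, 0, 0, 0, 0, 0, 7]], "squeeze": 15}}

```text
time: 30.45
tool_pos: [0.4312, -0.3214, 0.016]
tool_rot: [0.067, 3.139, -0.003]
contact_force: [0.2, 0.9, 0.0]
finger_gap: 0.779
grasp_force: 0.0
```

Request:
{"fn": "arm_command", "kwargs": {"plan": [[0, 0, 0, 0, 0, 0, 6.5], [0, 0, 0, 0, 0, 0, 6], [0, 0, 0, 0, 0, 0, 5.5], [0, 0, 0, 0, 0, 0, 5.5], [0, 0, 0, 0, 0, 0, 5.5]]}}

```text
time: 30.95
tool_pos: [0.4309, -0.3211, 0.0154]
tool_rot: [0.067, 3.139, -0.002]
contact_force: [0.1, 1.3, 6.2]
finger_gap: 0.688
grasp_force: 15.0
```

```bash
python3 - <<'E'
from h import *
go(.648,.143,.10)
E
```

```text
tcp [ 0.4309 -0.3211  0.0154] tilt [ 0.0016 -0.0014] yaw 87.55 turn z rad 0.0 j6 -2.26
tool cm before turn [-19.73  47.28  -8.49]  after turn [-19.73  47.28  -8.49] gap 0.688 F [0.1 1.3 6.2] grip 15.0
```

Request:
{"fn": "arm_command", "kwargs": {"plan": [[0, 0, 0, 0, 0, -1, 5.5], [0, 0, 0, 0, 0, -3, 5.5], [0, 0, 0, 0, 0, -4, 5.5], [0, 0, 0, 0, 0, -3, 5.5], [0, 0, 0, -1.6, 3.9, 0, 5.5], [0, 0, 0, -1.6, 3.9, 0, 5.5], [0, 0, 0, -1.6, 3.9, 0, 5.5], [0, 0, 0, -1.6, 3.9, 0, 5.5]]}}

```text
time: 31.75
tool_pos: [0.5008, -0.1658, 0.1246]
tool_rot: [0.068, 3.141, -0.0]
contact_force: [0.7, -1.4, -2.0]
finger_gap: 0.687
grasp_force: 15.0
```

Request:
{"fn": "arm_command", "kwargs": {"plan": [[0, 0, 0, -1.6, 3.9, 0, 5.5], [0, 0, 0, -1.6, 3.9, 0, 5.5], [0, 0, 0, -1.6, 3.9, 0, 5.5], [0, 0, 0, -1.6, 3.9, 0, 5.5], [0, 0, 0, -1.6, 3.9, 0, 5.5], [0, 0, 0, -1.6, 3.9, 0, 5.5], [0, 0, 0, -1.6, 3.9, 0, 5.5], [0, 0, 0, -1.6, 3.9, 0, 5.5]]}}

```text
time: 32.55
tool_pos: [0.642, 0.1406, 0.1243]
tool_rot: [-0.067, -3.14, 0.0]
contact_force: [0.5, -0.3, -1.9]
finger_gap: 0.687
grasp_force: 15.0
```

Request:
{"fn": "arm_command", "kwargs": {"plan": [[0, 0, 0, 0, 0, 0, 5.5], [0, 0, 0, 0, 0, 0, 5.5], [0, 0, 0, 0, 0, 0, 5.5]]}}

```text
time: 32.85
tool_pos: [0.6413, 0.1381, 0.1239]
tool_rot: [-0.068, -3.14, 0.001]
contact_force: [0.4, -0.6, -1.8]
finger_gap: 0.688
grasp_force: 15.0
```

```bash
python3 - <<'E'
from h import *
p=look("w11"); t=arm.state()["tool_pos"]; go(.648,.143,.0224); z=t[2]+.0146
meas(p,"red",proj(p,(*t[:2],z)),z)
E
```

```text
tcp [0.6414 0.1378 0.1241] tilt [-0.0006 -0.0004] yaw 87.49 turn z rad 0.0 j6 -1.39
tool cm before turn [-0.64  0.56 10.17]  after turn [-0.64  0.56 10.17] gap 0.69 F [ 0.3 -0.7 -1.9] grip 15.0
red [638.7 138.1] [63.4 62.2] 87.9 circ [639.4 138.5] 43.4
```

View pics/w11.png

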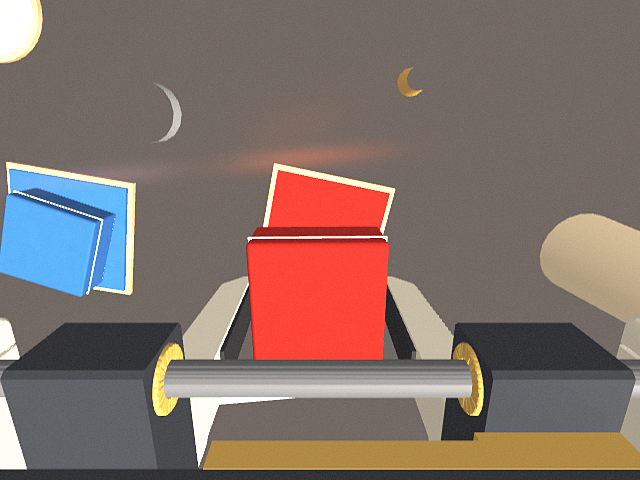

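The red box is held level at (318,297) over the red coaster, and the blue box stands on its coaster at (60,240). I'll check the beige cone at right for clearance.

```bash
python3 - <<'E'
from h import *
for c,us in (("scene",((502,348),(484,340),(512,294))),("side",((288,163),(287,122)))):
    p=cams.read_camera(c)
    for u in us: print(c,u,[np.round(ray(p,u,z)[:2],3) for z in (0,.05,.1)])
E
```

```text
scene (502, 348) [array([0.675, 0.365]), array([0.73 , 0.358]), array([0.785, 0.351])]
scene (484, 340) [array([0.666, 0.332]), array([0.721, 0.328]), array([0.777, 0.324])]
scene (512, 294) [array([0.501, 0.376]), array([0.57 , 0.368]), array([0.639, 0.36 ])]
side (288, 163) [array([0.676, 0.364]), array([0.643, 0.28 ]), array([0.609, 0.196])]
side (287, 122) [array([0.774, 0.605]), array([0.732, 0.5  ]), array([0.691, 0.395])]
```

The cone's near edge is at y ≈ .33 and the gripper reaches y ≈ .24, so there is room. Lowering.

Request:
{"fn": "arm_command", "kwargs": {"plan": [[0, 0, 0, -0.7, 0.5, 1, 5.5], [0, 0, 0, 0, 0, 3, 5.5], [0, 0, 0, 0, 0, 3, 5.5], [0, 0, 0, 0, 0, 1.7, 5.5], [0, 0, 0, 0, 0, 0.8, 5.5], [0, 0, 0, 0, 0, 0.2, 5.5], [0, 0, 0, 0, 0, 0, 5.5], [0, 0, 0, 0, 0, 0, 5.5]]}}

```text
time: 33.8
tool_pos: [0.6505, 0.1438, 0.029]
tool_rot: [0.067, 3.138, 0.001]
contact_force: [0.2, -0.0, -1.9]
finger_gap: 0.689
grasp_force: 15.0
```

```bash
python3 - <<'E'
from h import *
go(.649,.143,.0224)
E
```

```text
tcp [0.6505 0.1438 0.029 ] tilt [0.0028 0.0004] yaw 87.55 turn z rad 0.0 j6 -1.39
tool cm before turn [ 0.14 -0.09  0.66]  after turn [ 0.14 -0.09  0.66] gap 0.689 F [ 0.2 -0.  -1.9] grip 15.0
```

Request:
{"fn": "arm_command", "kwargs": {"plan": [[0, 0, 0, 0.1, 0, 0.3, 5.5], [0, 0, 0, 0, 0, 0.2, 5.5], [0, 0, 0, 0, 0, 0.1, 5.5], [0, 0, 0, 0, 0, 0, 5.5], [0, 0, 0, 0, 0, 0, 5.5]]}}

```text
time: 34.3
tool_pos: [0.6485, 0.1438, 0.0224]
tool_rot: [0.067, 3.14, 0.0]
contact_force: [-2.9, -1.4, 4.5]
finger_gap: 0.689
grasp_force: 15.0
```

Request:
{"fn": "arm_command", "kwargs": {"plan": [[0, 0, 0, 0, 0, -0.05, 6.8], [0, 0, 0, 0, 0, 0, 7.5], [0, 0, 0, 0, 0, 0, 8.5], [0, 0, 0, 0, 0, 0, 9.3], [0, 0, 0, 0, 0, -2, 9.3], [0, 0, 0, 0, 0, -4, 9.3], [0, 0, 0, 0, 0, -5, 9.3], [0, 0, 0, 0, 0, -5, 9.3]]}}

```text
time: 35.1
tool_pos: [0.6474, 0.1436, 0.1825]
tool_rot: [-0.067, -3.139, 0.0]
contact_force: [0.3, 1.1, 1.1]
finger_gap: 0.997
grasp_force: 0.0
```

Request:
{"fn": "arm_command", "kwargs": {"plan": [[0, 0, 0, 4, 0, -3, 9.3], [0, 0, 0, 4, 0, -3, 9.3], [0, 0, 0, 4, 0, -2, 9.3], [0, 0, 0, 3, 0, 0, 9.3], [0, 0, 0, 0, 0, 0, 9.3], [0, 0, 0, 0, 0, 0, 9.3]]}}

```text
time: 35.7
tool_pos: [0.4983, 0.1502, 0.262]
tool_rot: [0.066, 3.14, 0.0]
contact_force: [0.6, 0.4, -0.2]
finger_gap: 0.999
grasp_force: 0.0
```

```bash
python3 - <<'E'
from h import *
ps=[cams.read_camera(c) for c in("scene","side","wrist")]; save(ps[1],"s12")
T={"blue":(.637,-.064,.037),"red":(.648,.143,.037),"green":(.584,-.2615,.035),"yellow":(.4315,.317,.035),"white":(.4715,-.0855,.049)}
names=dict(blue="blue_box",red="red_box",green="green_tin",yellow="yellow_tin",white="white_reel")
for p,c in zip(ps,("scene","side","wrist")):
    for n,t in T.items():
        l=[d for d in cams.landmark_of(p,names[n]) if d["score"]>.3]
        for d in l[:2]: print(c,n,round(d["score"],2),"err mm",np.round((ray(p,d["point"],.007)[:2]-t[:2])*1000,1))
print(arm.state()["tool_pos"])
E
```

```text
scene blue 0.64 err mm [ 2.5 -1.6]
scene blue 0.43 err mm [-4.5  8. ]
scene red 0.85 err mm [ 2.2 -1.3]
scene red 0.44 err mm [  -8.6 -205.4]
scene green 0.78 err mm [ 2.9 -1.6]
scene yellow 0.95 err mm [-3.1  2.5]
scene white 0.69 err mm [0.1 2.7]
side blue 0.62 err mm [7.6 8.1]
side blue 0.51 err mm [-203.3  380.3]
side red 0.72 err mm [8. 7.]
side green 0.74 err mm [4.6 2.7]
side yellow 0.91 err mm [ -7.7 -12.3]
side white 0.84 err mm [-3.2  4.9]
wrist blue 0.7 err mm [-1.5  0.5]
wrist red 0.58 err mm [7.  3.7]
wrist green 0.63 err mm [-111.5  174.7]
wrist yellow 0.81 err mm [-5.4 -2.4]
wrist white 0.62 err mm [-3.8  1.9]
[0.49822024 0.15011764 0.26167917]
```

View pics/s12.png

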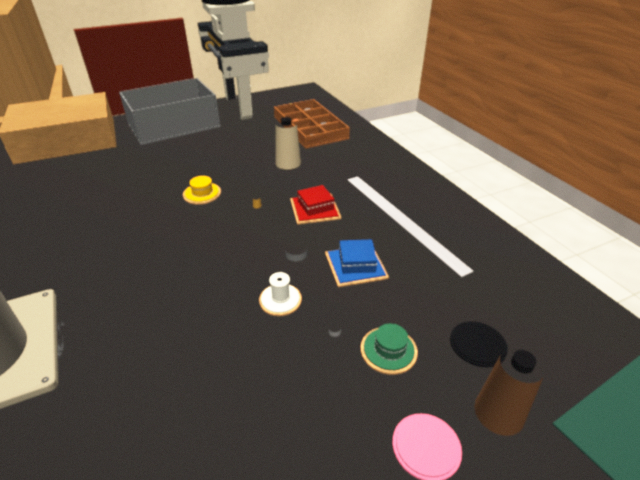

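The side view shows all five standing centred on their coasters: yellow (201,187), red (316,202), blue (357,257), reel (280,288), green (391,342). The arm is clear, so I'm handing in.

```bash
python3 -c "
from station import arm
print(arm.sign_off())"
```

```text
the job is handed in; nothing more can be done
None
```

I set all five things upright on the coasters of their own colours, let go of them and handed the job in at about 36 s; the final camera views show each one near its coaster's centre, but the sign-off gave no verdict.

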